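# Dispense one roll of thread tape and nudge it aside

### The job

Press the red plunger of the tape dispenser all the way down once with your fingertips, so that exactly one roll of thread tape comes out, and let the plunger spring back up. Then push that roll along the bench, without gripping or lifting it, until it lies wholly on the green pad. The other rolls stay in the dispenser, and the brass elbow, the rubber bung and the grease pot stay where they are.

Things in the scene. Friction and masses are not known exactly. Their poses are not given: they have to be found in the camera images.
- dispenser: Tape dispenser fixed to the bench. Origin: on the bench under the centre of its clear, open-topped magazine (58 mm square outside, 52 mm inside, 48 mm tall, no floor: the rolls stand on the bench); +z up, the exit looks along its -x axis. Metal foot rails and feet reach from x = -29 to 119 mm and y = -45 to 45 mm, 7 mm high.
- exit (a point): Middle of the exit slot, at bench level, in the magazine's front face (29 mm in front of its centre); the slot is 16 mm high. A full press drives a flat blade that pushes the lowest roll straight out here, along the dispenser's -x, until the roll's centre is about 66 mm from the magazine's centre (more if pressed fast). As the plunger rises the blade goes back and the next roll drops.
- housing_top (a point): Centre of the top of the blue drive housing behind the magazine, 86 mm long along the dispenser's x, 58 mm wide, 56 mm tall; the red plunger stands on it, 75 mm behind the magazine's centre. Each further full press would push out a further roll.
- plunger_top (a point): Centre of the top face of the red plunger cap, a round cap 40 mm across and 13 mm thick; when up, its top is 107 mm above the bench.
- plunger (a joint): How far the plunger is pressed down, in m: 0 is up, 0.030 is fully down. A spring pushes it back up: about 3 N at the top and 9 N fully down, plus some 1 N of drag.
- roll_1: The lowest roll in the magazine, the one that comes out first: white roll of thread tape with a blue core, 49 mm in diameter, 12 mm thick, about 30 g, lying flat. Origin: centre of its underside; z along the roll's axis.
- roll_2: The second roll of the stack, lying on the first; same shape.
- roll_3: The top roll of the stack; same shape.
- green_pad: Round green pad, 94 mm in diameter and 1 mm thin, with a thin white line near its edge, stuck on the bench in front of and to one side of the dispenser; things slide onto it freely. Origin: its centre, at bench height.
- grey_pad: A like pad in grey on the other side; not used here. Origin: its centre.
- brass_elbow: Brass pipe elbow, 28 x 28 x 20 mm, loose, in front of the dispenser. Origin: centre of its underside.
- rubber_bung: Red-brown rubber bung, 32 mm wide and 28 mm tall, loose, to the right of the dispenser. Origin: centre of its underside.
- grease_pot: Small white pot with a green lid, 48 mm wide and 49 mm tall, loose, to the left of the dispenser. Origin: centre of its underside.
Things that resemble listed ones, but are neither listed nor needed, are in the scene too. Leave any brown look-alike of the roll_3 alone.

How it is judged:
By the outcome, as a careful person would: the job done as asked, in the order asked, and still so for the second after the job is handed in, with the robot touching nothing.
It also fails if it takes over 48 s, if anything falls off the work surface, if the arm or the gripper's body presses on something with over 40 N, if the wrist force passes 120 N, or if a joint passes its speed limit or range.

### The arm

A 6-joint arm with a two-finger parallel gripper is mounted at the origin on a cart in front of the work surface, level with it; the furniture and walls round the work are solid. World frame = base frame: x ahead of the robot, y to its left, z up, the work surface at z = 0. Lengths are in m, angles in rad, forces in N, time in s.
With the tool pointing down it reaches from about 0.375 to 0.9 m from the base axis. Payload 3.1 kg.
Tool frame: the origin (TCP) lies midway between the tips of the shut fingers; the grasp point (between the pads) lies 19 mm behind it; x points along the fingers, z is the direction in which the jaws open and shut, and the axes are right-handed (so a half turn about x gives the same grasp; the last joint's range is limited). The gripper opens to 87 mm and grips with 3 to 60 N. Pads are 19 mm wide; open, the fingers measure 117 mm over their backs; the gripper's body (75 mm by 190 mm) begins 51 mm behind the grasp point.
Start: joints at [-0.178, 0.527, 1.433, -0, 1.181, -0.178], TCP at [0.625, 0, 0.223] pointing down, gripper open.
Joint ranges: [-3.08, 3.08], [-0.75, 2.2], [0.22, 2.44], [-1.43, 4.57], [0, 2.65], [-2.85, 2.85]. Speed limits (rad/s): [2.79, 2.79, 3.14, 3.14, 3.14, 3.14].

### API

Orientations are given as a unit quaternion [x, y, z, w].
In Python, from rig import readout, imaging, robot gives the robot as it stands. The module is installed in compiled form; this text tells all that it offers.
- The arm moves only by the tool play_rows, never from a script. Its argument "rows" is text: rows parted by semicolons, each of 7 numbers parted by spaces: the turn, a rotation vector about the tool's x, y, z in rad, then the shift along the tool's x, y, z in mm, then the closure, from 0 (fully open) to 1 (shut). In form: ax ay az tx ty tz gripper; .... A call has 1 to 8 rows; each row shifts and turns the commanded pose from where the row before left it, along the tool's axes as they then stand; what a row does not reach is not made up. A row lasts 1/12 s, in which the tool goes at most 41.7 mm and 7.16 degrees, less where a joint would pass 70% of its speed; a pose out of reach is approached as far as the arm can. A call with a gripper value outside its range is refused whole. The fingers move at their own pace and stop on an object; "squeeze" is the grip in N (left out, the last holds). Time passes only in rows, so rows that do not move let the fingers close. It gives the time, the measured TCP pose, the force and the opening at its end, in the units of the state.
- readout.get_obs(): the state, without advancing time (a new reading comes with each control period).
- imaging.camera(name): name is "scene" or "side" or "wrist"; returns the picture (420x560x3 uint8, blue, green, red); there is no depth.
- imaging.camera_info(name): a dict with "K" (3x3 intrinsics, pixels), "k1" (the pictures are not rectified: a ray, as slopes to the right and down, at radius r is drawn at 1 + k1 r^2 times it, then the intrinsics apply), "world_to_cam" (4x4, takes a point from world to camera coordinates). Camera axes: x right, y down, z forward; pixel columns grow to the right and rows downward; lengths in m; the calibration is good to about 2 mm. A picture is of the moment at which its call begins: read the wrist's pose just before it. camera_info takes no time and is no camera call; for the wrist camera it gives the pose at the moment of the call.
- robot.hand_in(): hands the job in, once; it reports no verdict.
The state is a dict: "time": time; "q": joint angles; "joint_velocities": joint speeds; "joint_torque": joint torques, N m; "position": TCP position; "tool_rot": TCP orientation; "ft_force": force on the tool from outside, world axes, zero at the start; "moment": the same for the moment, N m; "grip_width": finger opening in m.
Only numpy, scipy, OpenCV 4.12 (cv2) and the standard library are available. Lean on these libraries where they do the work, as an engineer would, in place of code of your own. Each camera call takes 0.05 s, during which the arm holds its last target. There are 200 camera calls.

## Working session

There is one attempt and no reset: what is moved stays moved. The work goes in short steps, Python scripts to look and compute and a tool call to move; the robot and the scene stay as the last step left them, time stands still between calls to the robot, and variables do not carry over. Pictures are saved under pics/ and viewed, about 8 in all and at most 12, crops included, and the job is handed in when it is done.

Besides the shell and the picture viewer there is one more tool, called after "Request:" as name(argument=value, ...) on one line, values as JSON. play_rows: Moves the arm, as the interface text tells. Its arguments: {"type":"object","properties":{"rows":{"type":"string"},"squeeze":{"type":"number"}},"required":["rows"]}

```bash
mkdir -p pics
cat > h.py <<'E'
import numpy as np, cv2
from rig import readout, imaging, robot
from scipy.spatial.transform import Rotation as R
def snap(n,f):
    im=imaging.camera(n); cv2.imwrite('pics/'+f,im); return im
def ray(n,u,v,info=None):
    c=info or imaging.camera_info(n);K=np.array(c['K']);T=np.array(c['world_to_cam'])
    d=np.array([(u-K[0,2])/K[0,0],(v-K[1,2])/K[1,1]]);s=d.copy()
    for _ in range(20): s=d/(1+c['k1']*(s@s))
    Rm=T[:3,:3];o=-Rm.T@T[:3,3]
    return o,Rm.T@np.array([s[0],s[1],1])
def onz(n,u,v,z=0,info=None):
    o,d=ray(n,u,v,info);return o+d*(z-o[2])/d[2]
def proj(n,p):
    c=imaging.camera_info(n);K=np.array(c['K']);q=np.array(c['world_to_cam'])@np.r_[p,1]
    s=q[:2]/q[2];s=s*(1+c['k1']*(s@s));return s*[K[0,0],K[1,1]]+[K[0,2],K[1,2]]
def tool():
    o=readout.get_obs();return np.array(o['position']),R.from_quat(o['tool_rot']),o
E
python3 - <<'E'
from h import *
a=snap('scene','s0.png');b=snap('side','d0.png')
p,r,o=tool();print(p,r.as_matrix().round(3),o['time'],o['ft_force'])
for n in('scene','side','wrist'):print(n,{k:np.array(v).round(3).tolist() for k,v in imaging.camera_info(n).items()})
E
```

```text
[6.24336365e-01 1.31916563e-04 2.21679494e-01] [[-0.002  0.     1.   ]
 [ 0.     1.    -0.   ]
 [-1.     0.    -0.002]] 0.1 [-0.06738961  0.06691446  0.25655885]
scene {'K': [[489.416, 0.0, 265.834], [0.0, 489.416, 208.828], [0.0, 0.0, 1.0]], 'k1': -0.139, 'world_to_cam': [[0.854, -0.52, 0.003, -0.432], [-0.299, -0.496, -0.815, 0.322], [0.425, 0.695, -0.579, 0.513], [0.0, 0.0, 0.0, 1.0]]}
side {'K': [[492.144, 0.0, 280.506], [0.0, 492.144, 203.313], [0.0, 0.0, 1.0]], 'k1': 0.025, 'world_to_cam': [[-0.925, -0.38, -0.016, 0.619], [-0.189, 0.495, -0.848, 0.091], [0.33, -0.782, -0.529, 0.86], [0.0, 0.0, 0.0, 1.0]]}
wrist {'K': [[302.302, 0.0, 277.763], [0.0, 302.302, 210.315], [0.0, 0.0, 1.0]], 'k1': 0.02, 'world_to_cam': [[1.0, -0.0, -0.004, -0.623], [0.001, -0.968, 0.252, -0.031], [-0.004, -0.252, -0.968, 0.391], [0.0, 0.0, 0.0, 1.0]]}
```

View pics/s0.png

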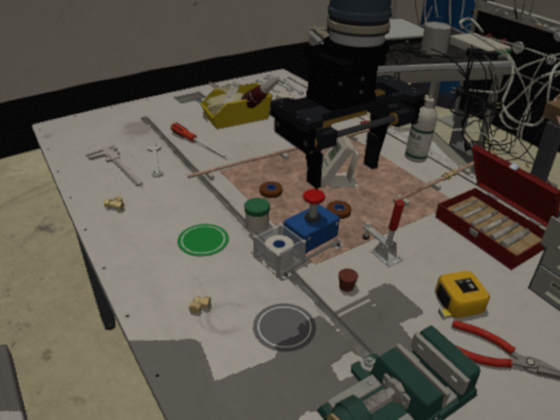

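View pics/d0.png

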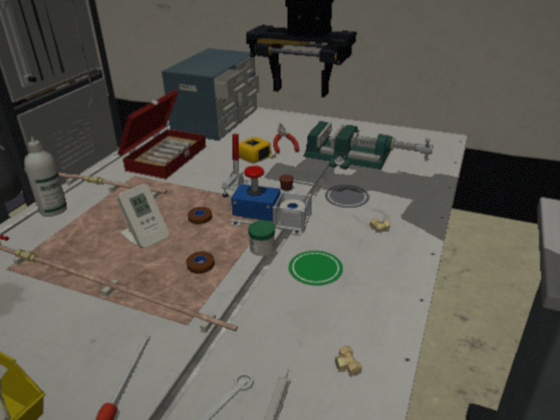

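Scene view: dispenser with blue housing (312,227) and red cap (314,196), white rolls in magazine (279,247), green pad (203,239), grey pad (284,326), pot (257,213), bung (347,280), front elbow (200,304). Look-alikes are a second elbow (115,204), brown rolls (271,188) and (339,208), and the red-handled toggle clamp (396,215), which could be taken for the plunger. By the description, the plunger is the round red cap on the blue housing. The side view agrees: cap (255,172), green pad (316,267).

Run:
```python
from h import *
def blobs(n,im,name,lo,hi,box):
    hsv=cv2.cvtColor(im,cv2.COLOR_BGR2HSV);m=cv2.inRange(hsv,np.array(lo),np.array(hi))
    x0,y0,x1,y1=box;mm=np.zeros_like(m);mm[y0:y1,x0:x1]=m[y0:y1,x0:x1]
    c,_=cv2.findContours(mm,cv2.RETR_EXTERNAL,cv2.CHAIN_APPROX_NONE);c=max(c,key=cv2.contourArea)
    return c
S=cv2.imread('pics/s0.png');D=cv2.imread('pics/d0.png')
for n,im,box in(('scene',S,(170,215,240,265)),('side',D,(280,245,350,290))):
    c=blobs(n,im,'g',(45,100,40),(85,255,255),box)
    P=np.array([onz(n,*q[0],0.001)[:2] for q in c.astype(float)])
    e,rad=cv2.minEnclosingCircle((P*1000).astype(np.float32));print(n,'pad',e,rad)
for n,im,box in(('scene',S,(295,185,332,204)),('side',D,(240,162,270,180))):
    c=blobs(n,im,'r',(0,130,60),(8,255,255),box);print(cv2.boundingRect(c))
    P=np.array([onz(n,*q[0],0.107)[:2] for q in c.astype(float)])
    e,rad=cv2.minEnclosingCircle((P*1000).astype(np.float32));print(n,'cap',e,rad,P.min(0),P.max(0))
for n,im,box in(('scene',S,(280,200,345,255)),('side',D,(225,178,285,225))):
    c=blobs(n,im,'b',(100,120,40),(125,255,255),box);hull=cv2.approxPolyDP(cv2.convexHull(c),2,True)
    for q in hull[:,0]: print(n,'blue',q,onz(n,*q.astype(float),.056).round(3))
def big(im,box,k):
    x0,y0,x1,y1=box;return cv2.resize(im[y0:y1,x0:x1],None,fx=k,fy=k,interpolation=cv2.INTER_CUBIC)
a=big(S,(170,170,370,350),3);b=big(D,(180,140,400,300),2.5)
cv2.imwrite('pics/c0.png',a)
for nm,n,uv in(('elbow','scene',(200,306)),('elbow','side',(380,227)),('bung','scene',(347,285)),('bung','side',(286,186)),('pot','scene',(257,225)),('pot','side',(262,245)),('grey','scene',(284,326)),('grey','side',(347,195))):
    print(nm,n,onz(n,*map(float,uv),0.01).round(3))
```

```text
scene pad (510.0713806152344, 229.7611083984375) 45.628623962402344
side pad (509.3704528808594, 231.81170654296875) 45.955265045166016
(303, 188, 22, 16)
scene cap (667.6485595703125, 117.05485534667969) 23.315637588500977 [0.6485641  0.09476941] [0.68954563 0.13682372]
(245, 166, 19, 12)
side cap (667.9713134765625, 133.0819854736328) 22.826004028320312 [0.64822496 0.11025996] [0.68632562 0.15423811]
scene blue [319 205] [0.706 0.146 0.056]
scene blue [338 217] [0.713 0.099 0.056]
scene blue [336 234] [0.681 0.063 0.056]
scene blue [306 251] [0.612 0.053 0.056]
scene blue [284 222] [0.624 0.136 0.056]
side blue [240 184] [0.712 0.105 0.056]
side blue [279 190] [0.63  0.1   0.056]
side blue [271 220] [0.604 0.202 0.056]
side blue [233 213] [0.677 0.205 0.056]
side blue [232 197] [0.704 0.156 0.056]
elbow scene [0.432 0.073 0.01 ]
elbow side [0.43  0.087 0.01 ]
bung scene [ 0.654 -0.007  0.01 ]
bung side [0.654 0.006 0.01 ]
pot scene [0.611 0.205 0.01 ]
pot side [0.615 0.219 0.01 ]
grey scene [ 0.521 -0.026  0.01 ]
grey side [ 0.52  -0.004  0.01 ]
```

View pics/c0.png

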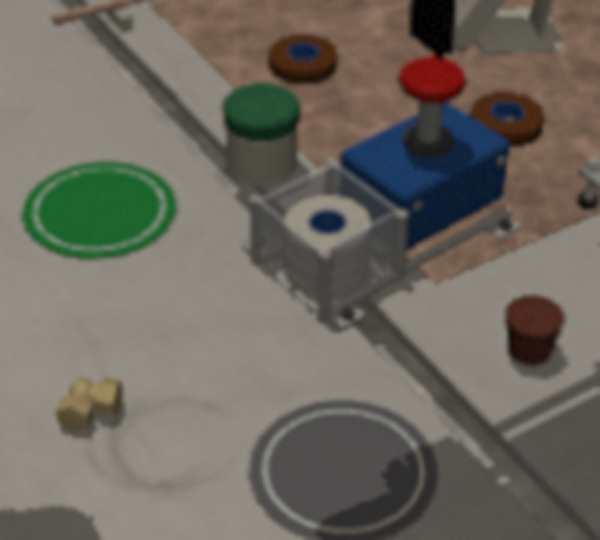

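The crop confirms the choice: a round red cap on the blue housing, with the white rolls in the clear magazine in front. The brown rolls sit apart from it. I'll refine with the wrist camera.

Run:
```python
from h import *
im=snap('wrist','w0.png')
hsv=cv2.cvtColor(im,cv2.COLOR_BGR2HSV)
def big(lo,hi):
    m=cv2.inRange(hsv,np.array(lo),np.array(hi));c,_=cv2.findContours(m,cv2.RETR_EXTERNAL,cv2.CHAIN_APPROX_NONE);return sorted(c,key=cv2.contourArea)[::-1][:3]
for nm,lo,hi,z in(('red',(0,150,60),(8,255,255),.107),('green',(45,100,40),(85,255,255),.001),('blue',(100,120,40),(125,255,255),.056)):
    for c in big(lo,hi):
        if cv2.contourArea(c)<150: continue
        P=np.array([onz('wrist',*q[0],z)[:2]*1000 for q in c.astype(float)]).astype(np.float32)
        print(nm,cv2.boundingRect(c),'circ',cv2.minEnclosingCircle(P),'rect',cv2.minAreaRect(P))
```

```text
red (313, 44, 45, 49) circ ((671.527587890625, 119.39556121826172), 18.804704666137695) rect ((671.6719970703125, 119.47718048095703), (36.848690032958984, 36.514461517333984), 49.42640686035156)
red (415, 178, 31, 24) circ ((764.0192260742188, 15.461301803588867), 15.300398826599121) rect ((764.8128662109375, 16.676551818847656), (14.762152671813965, 29.99307632446289), 47.95353698730469)
green (148, 0, 55, 17) circ ((510.4014892578125, 206.6920166015625), 29.63326644897461) rect ((510.4443054199219, 199.53970336914062), (59.25864028930664, 15.310113906860352), 0.3431512713432312)
green (138, 0, 75, 26) circ ((510.427978515625, 206.66571044921875), 40.58386993408203) rect ((510.4996337890625, 195.11880493164062), (81.16209411621094, 24.069387435913086), 0.3555525541305542)
blue (281, 42, 87, 72) circ ((670.119140625, 119.39846801757812), 49.047080993652344) rect ((670.2114868164062, 118.77079772949219), (84.7597885131836, 57.666725158691406), 7.076082706451416)
```

View pics/w0.png

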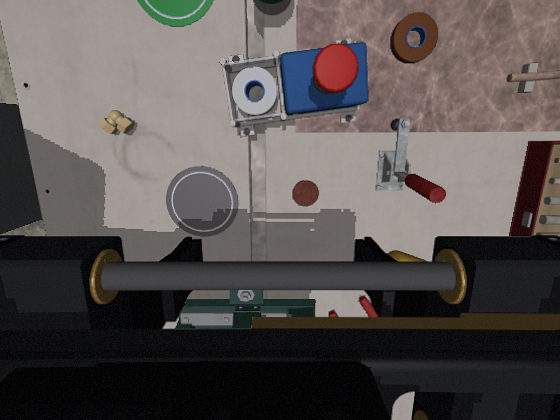

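Request:
play_rows(rows="0 0 0 20 30 12 1; 0 0 0 20 30 12 1; 0 0 0 20 30 12 1; 0 0 0 20 29 11 1; 0 0 0 0 0 0 1; 0 0 0 0 0 0 1; 0 0 0 0 0 0 1")

```text
time: 0.73
position: [0.6718, 0.1188, 0.1423]
tool_rot: [-0.0, 0.707, 0.0, 0.707]
ft_force: [0.1, -0.6, -0.1]
grip_width: 0.0485
```

Request:
play_rows(rows="0 0 0 0 0 0 1; 0 0 0 0 0 0 1; 0 0 0 0 0 0 1; 0 0 0 10 0 0 1; 0 0 0 10 0 0 1; 0 0 0 5 0 0 1; 0 0 0 5 0 0 1; 0 0 0 5 0 0 1")

```text
time: 1.4
position: [0.6716, 0.1189, 0.1065]
tool_rot: [0.0, 0.707, -0.0, 0.707]
ft_force: [0.6, 0.5, 2.5]
grip_width: 0.0015
```

Request:
play_rows(rows="0 0 0 5 0 0 1; 0 0 0 5 0 0 1; 0 0 0 5 0 0 1; 0 0 0 5 0 0 1; 0 0 0 4 0 0 1; 0 0 0 3 0 0 1; 0 0 0 2 0 0 1; 0 0 0 0 0 0 1")

```text
time: 2.07
position: [0.6723, 0.119, 0.0798]
tool_rot: [-0.0, 0.707, -0.0, 0.707]
ft_force: [-2.4, -1.6, 7.8]
grip_width: 0.0004
```

Request:
play_rows(rows="0 0 0 2 0 0 1; 0 0 0 1 0 0 1; 0 0 0 1 0 0 1; 0 0 0 1 0 0 1; 0 0 0 0 0 0 1; 0 0 0 0 0 0 1")

```text
time: 2.57
position: [0.6724, 0.119, 0.077]
tool_rot: [-0.0, 0.707, 0.0, 0.708]
ft_force: [-5.2, -1.4, 16.9]
grip_width: 0.0005
```

Bottomed: z is 77 mm and the force rose to 17 N. Releasing straight up, slowly enough for the spring to follow.

Request:
play_rows(rows="0 0 0 -8 0 0 1; 0 0 0 -10 0 0 1; 0 0 0 -15 0 0 1; 0 0 0 -25 0 0 1; 0 0 0 -30 0 0 1; 0 0 0 -30 -30 0 1; 0 0 0 -20 -35 0 1; 0 0 0 0 -40 0 1")

```text
time: 3.23
position: [0.6753, 0.0151, 0.2168]
tool_rot: [-0.002, 0.703, 0.001, 0.711]
ft_force: [1.4, -1.1, -0.3]
grip_width: 0.0006
```

Run:
```python
from h import *
p,r,o=tool();print(p,o['time'],o['ft_force'])
im=snap('wrist','w1.png')
hsv=cv2.cvtColor(im,cv2.COLOR_BGR2HSV)
for nm,lo,hi,z in(('red',(0,150,60),(8,255,255),.107),('green',(45,100,40),(85,255,255),.001),('blue',(100,120,40),(125,255,255),.012)):
    m=cv2.inRange(hsv,np.array(lo),np.array(hi));c,_=cv2.findContours(m,cv2.RETR_EXTERNAL,cv2.CHAIN_APPROX_NONE)
    for c in sorted(c,key=cv2.contourArea)[::-1][:4]:
        if cv2.contourArea(c)<50: continue
        P=np.array([onz('wrist',*q[0],z)[:2]*1000 for q in c.astype(float)]).astype(np.float32)
        print(nm,cv2.boundingRect(c),'circ',cv2.minEnclosingCircle(P))
```

```text
[0.67527436 0.0150669  0.2168429 ] 3.2333 [ 1.43455923 -1.10217547 -0.26128329]
red (253, 62, 44, 48) circ ((672.0479736328125, 108.65372467041016), 18.4482479095459)
red (359, 190, 27, 30) circ ((760.65380859375, 8.000991821289062), 16.597148895263672)
green (90, 0, 67, 28) circ ((510.95782470703125, 206.13436889648438), 34.89729690551758)
green (81, 0, 85, 38) circ ((511.10809326171875, 206.56570434570312), 44.295406341552734)
green (195, 0, 43, 15) circ ((609.7919921875, 207.28585815429688), 22.45090103149414)
blue (227, 58, 90, 70) circ ((669.5570678710938, 112.8799819946289), 55.057498931884766)
blue (198, 96, 19, 19) circ ((595.33251953125, 100.41265869140625), 10.83257007598877)
blue (358, 41, 19, 21) circ ((772.5299072265625, 154.93185424804688), 10.490596771240234)
```

View pics/w1.png

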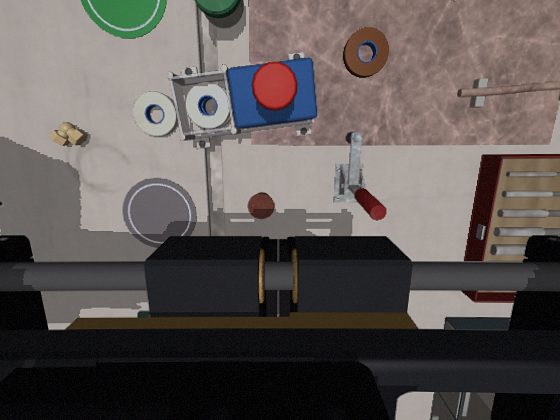

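Exactly one roll is out, its core at (156,114). The magazine still holds the others, the next one's core at (208,105), and the cap is back up (its 18.4 mm radius fits the 107 mm plane). Staging on the far side of the roll from the pad, with the fingers open about 24 mm as a cradle.

Request:
play_rows(rows="0 0 0 0 3 -40 0.72; 0 0 0 0 3 -40 0.72; 0 0 0 20 3 -35 0.72; 0 0 0 35 4 -15 0.72; 0 0 0 35 4 -12 0.72; 0 0 0 25 0 0 0.72; 0 0 0 0 0 0 0.72; 0 0 0 0 0 0 0.72")

```text
time: 3.95
position: [0.5294, 0.0318, 0.0951]
tool_rot: [0.0, 0.708, 0.0, 0.706]
ft_force: [0.2, 0.7, -0.3]
grip_width: 0.0241
```

Run:
```python
from h import *
p,r,o=tool();print(p,r.as_matrix().round(3),o['grip_width'])
im=snap('wrist','w2.png')
print('expected px',proj('wrist',[.531,.102,.012]))
hsv=cv2.cvtColor(im,cv2.COLOR_BGR2HSV)
for nm,lo,hi,z in(('green',(45,100,40),(85,255,255),.001),('blue',(100,100,30),(125,255,255),.012)):
    m=cv2.inRange(hsv,np.array(lo),np.array(hi));c,_=cv2.findContours(m,cv2.RETR_EXTERNAL,cv2.CHAIN_APPROX_NONE)
    for c in sorted(c,key=cv2.contourArea)[::-1][:5]:
        if cv2.contourArea(c)<50: continue
        P=np.array([onz('wrist',*q[0],z)[:2]*1000 for q in c.astype(float)]).astype(np.float32)
        print(nm,cv2.boundingRect(c),'circ',cv2.minEnclosingCircle(P))
```

```text
[0.52941333 0.03176832 0.09506442] [[-0.003  0.     1.   ]
 [ 0.     1.    -0.   ]
 [-1.     0.    -0.003]] 0.024087879556590173
expected px [278.30476749 128.32956355]
green (213, 0, 80, 17) circ ((511.95880126953125, 193.1094512939453), 29.1722354888916)
blue (429, 39, 131, 113) circ ((695.9033203125, 122.01895141601562), 59.343013763427734)
blue (359, 101, 29, 30) circ ((604.3713989257812, 111.16822814941406), 11.170585632324219)
blue (273, 115, 27, 28) circ ((536.8054809570312, 101.7530746459961), 10.610281944274902)
```

View pics/w2.png

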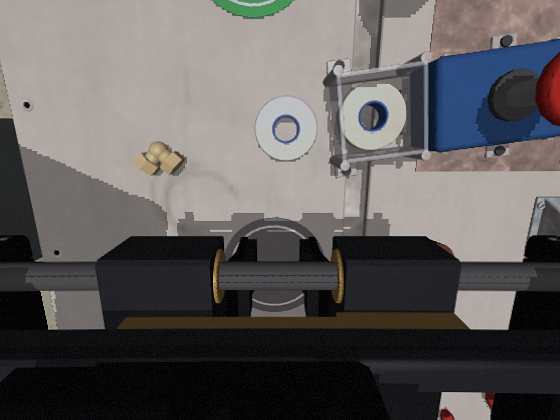

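The roll lies at (0.537, 0.102), its core at pixel (286,129). That is 60 mm from the magazine centre, about as described. The magazine is at (374,116) and the green pad is ahead. Descending behind the roll.

Request:
play_rows(rows="0 0 0 25 6 2 0.77; 0 0 0 25 7 2 0.77; 0 0 0 20 0 0 0.77; 0 0 0 12 0 0 0.77; 0 0 0 8 0 0 0.77; 0 0 0 0 0 0 0.77; 0 0 0 0 0 0 0.77")

```text
time: 4.58
position: [0.5355, 0.0443, 0.007]
tool_rot: [-0.0, 0.706, -0.0, 0.708]
ft_force: [0.3, 1.0, -0.2]
grip_width: 0.0199
```

Request:
play_rows(rows="0 0 0 1 4 -2 0.77; 0 0 0 0 7 -1 0.77; 0 0 0 0 7 -1 0.77; 0 0 0 0 7 -1 0.77; 0 0 0 0 7 -1 0.77; 0 0 0 0 7 -1 0.77; 0 0 0 0 7 -1 0.77; 0 0 0 0 7 -1 0.77")

```text
time: 5.25
position: [0.5249, 0.0985, 0.005]
tool_rot: [-0.0, 0.707, 0.0, 0.707]
ft_force: [-0.3, 0.6, -0.4]
grip_width: 0.02
```

```bash
cat > m.py <<'E'
from h import *
import sys
p,r,o=tool();print(p,o['ft_force'])
im=snap('wrist',sys.argv[1])
hsv=cv2.cvtColor(im,cv2.COLOR_BGR2HSV)
for nm,lo,hi,z in(('green',(45,100,40),(85,255,255),.001),('blue',(100,100,30),(125,255,255),.012)):
    m=cv2.inRange(hsv,np.array(lo),np.array(hi));c,_=cv2.findContours(m,cv2.RETR_EXTERNAL,cv2.CHAIN_APPROX_NONE)
    for c in sorted(c,key=cv2.contourArea)[::-1][:5]:
        if cv2.contourArea(c)<50: continue
        P=np.array([onz('wrist',*q[0],z)[:2]*1000 for q in c.astype(float)]).astype(np.float32)
        print(nm,cv2.boundingRect(c),'circ',cv2.minEnclosingCircle(P))
E
python3 m.py w3.png
```

```text
[0.52485427 0.09846845 0.00503451] [-0.30604246  0.56455445 -0.35243143]
green (169, 0, 158, 81) circ ((509.39080810546875, 226.70004272460938), 37.470523834228516)
green (480, 0, 80, 59) circ ((640.4011840820312, 215.95989990234375), 23.852020263671875)
green (151, 0, 196, 100) circ ((509.71533203125, 226.43060302734375), 46.60715103149414)
blue (512, 170, 48, 85) circ ((656.8002319335938, 126.49604034423828), 23.517345428466797)
blue (269, 181, 41, 40) circ ((529.703369140625, 132.53402709960938), 10.739303588867188)
blue (409, 226, 39, 29) circ ((604.6959228515625, 108.18165588378906), 11.441169738769531)
```

View pics/w3.png

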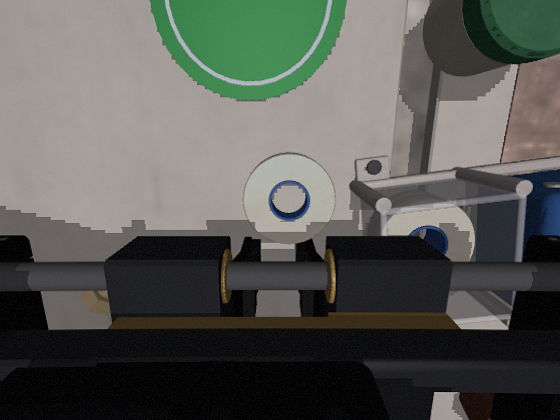

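The roll, core at (289,200), is in the cradle and clear of the magazine, with the pad straight ahead. Continuing the push.

Request:
play_rows(rows="0 0 0 0 7 -2 0.77; 0 0 0 0 7 -2 0.77; 0 0 0 0 7 -1 0.77; 0 0 0 0 7 -1 0.77; 0 0 0 0 7 -1 0.77; 0 0 0 0 7 -1 0.77; 0 0 0 0 7 -1 0.77; 0 0 0 0 7 -1 0.77")

```text
time: 5.97
position: [0.5149, 0.1543, 0.005]
tool_rot: [-0.0, 0.707, 0.0, 0.707]
ft_force: [-0.1, -0.3, -0.6]
grip_width: 0.0199
```

Request:
play_rows(rows="0 0 0 0 7 -2 0.77; 0 0 0 0 7 -2 0.77; 0 0 0 0 7 -1 0.77; 0 0 0 0 7 -1 0.77; 0 0 0 0 6 0 0.77; 0 0 0 0 4 0 0.77; 0 0 0 0 2 0 0.77; 0 0 0 0 0 0 0.77")

```text
time: 6.63
position: [0.5091, 0.1941, 0.005]
tool_rot: [-0.0, 0.707, 0.0, 0.707]
ft_force: [-0.5, -0.3, -0.1]
grip_width: 0.0196
```

```bash
python3 m.py w4.png
```

```text
[0.50911486 0.19405072 0.00502986] [-0.46486712 -0.33756427 -0.0759152 ]
green (213, 123, 135, 132) circ ((510.0882568359375, 229.0491180419922), 37.6856575012207)
green (197, 105, 168, 131) circ ((509.95025634765625, 229.13662719726562), 46.741188049316406)
green (478, 189, 82, 73) circ ((644.805908203125, 208.7881622314453), 27.572185516357422)
green (273, 182, 34, 30) circ ((515.2078247070312, 226.6793975830078), 9.513607025146484)
green (230, 240, 11, 16) circ ((482.6448974609375, 196.0760498046875), 4.86855936050415)
blue (270, 179, 41, 41) circ ((515.0494384765625, 227.47628784179688), 10.767375946044922)
blue (430, 401, 23, 17) circ ((611.079833984375, 92.86018371582031), 8.477949142456055)
```

View pics/w4.png

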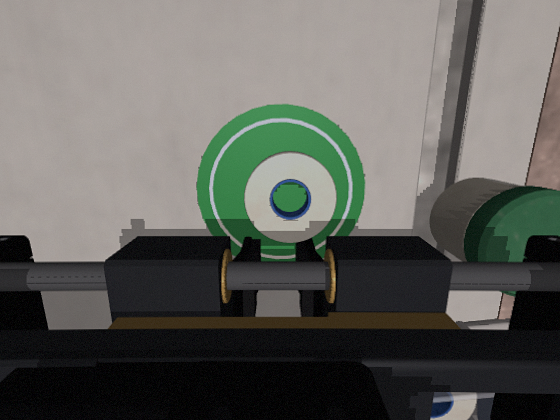

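The roll's core is at (290,199), well inside the pad's white line and about 6 mm from the pad centre; the allowance is 22 mm. Backing off and rising.

Request:
play_rows(rows="0 0 0 0 -10 0 0.77; 0 0 0 0 -20 0 0.77; 0 0 0 -25 -15 0 0.77; 0 0 0 -40 0 0 0.77; 0 0 0 -40 0 0 0.77; 0 0 0 -40 0 0 0.77; 0 0 0 -40 -10 0 0.77; 0 0 0 -20 -10 0 0.77")

```text
time: 7.35
position: [0.5109, 0.1276, 0.2147]
tool_rot: [0.0, 0.704, 0.0, 0.71]
ft_force: [1.2, -0.8, 0.1]
grip_width: 0.02
```

Request:
play_rows(rows="0 0 0 0 0 0 0.77; 0 0 0 0 0 0 0.77; 0 0 0 0 0 0 0.77")

```text
time: 7.6
position: [0.5079, 0.1279, 0.2091]
tool_rot: [0.0, 0.708, -0.0, 0.706]
ft_force: [-0.6, -0.2, -0.0]
grip_width: 0.0203
```

```bash
python3 m.py w5.png
python3 - <<'E'
from h import *
a=snap('scene','s1.png');b=snap('side','d1.png');s=cv2.imread('pics/s0.png')
f=lambda im:cv2.resize(im[160:340,170:370],None,fx=2,fy=2,interpolation=2)
w=cv2.imread('pics/w5.png')
cv2.imwrite('pics/fin.png',np.hstack([f(a),cv2.resize(w,(400,360))]))
E
```

```text
[0.50787333 0.12793054 0.20906056] [-0.60460143 -0.19783723 -0.03154233]
green (241, 58, 80, 86) circ ((508.9215393066406, 229.2374267578125), 46.582210540771484)
green (361, 87, 49, 48) circ ((630.0052490234375, 218.42552185058594), 27.487991333007812)
blue (386, 170, 86, 64) circ ((684.3839721679688, 117.95816040039062), 56.2691535949707)
blue (500, 147, 20, 19) circ ((773.0748291015625, 167.71688842773438), 10.764026641845703)
blue (450, 19, 21, 24) circ ((696.7500610351562, 297.0298767089844), 10.72688102722168)
blue (347, 199, 18, 16) circ ((600.6219482421875, 108.32679748535156), 10.728317260742188)
```

View pics/fin.png

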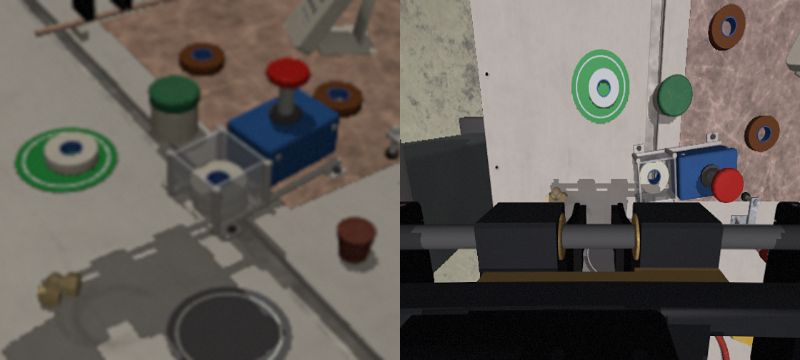

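The roll is flat on the green pad, the plunger is up, and the magazine still holds the others. The elbow, bung and pot are where they were.

```bash
python3 -c "
from h import *
print(robot.hand_in())"
```

```text
the job is handed in; nothing more can be done
None
```

The job is done and handed in at about 8 s on the robot clock. I pressed the plunger once with the shut fingertips. It bottomed at 77 mm above the bench with 17 N, one roll came out, and the plunger sprang back up. I then pushed the roll along the bench with the fingers part open, without gripping it, then backed off and raised the arm clear.

- **Roll on the pad:** before backing off, its centre was about 6 mm from the pad's centre, against 22 mm allowed. The last pictures show it flat inside the pad's white line.
- **Everything else:** the other rolls are still in the magazine, and the elbow, bung and pot look unmoved. I judged these by eye and did not re-measure them.
- **Disagreements:** the roll came out about 60 mm from the magazine centre instead of the stated 66 mm. The scene and side cameras had put the plunger 2 to 14 mm from where the wrist camera did. I used the wrist value, and the press bottoming out fitted it.

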